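# Serve the toast from the warming rack

### The arm

A 6-joint arm with a two-finger parallel gripper is mounted at the origin on the work surface. World frame = base frame: x ahead of the robot, y to its left, z up, the work surface at z = 0. Lengths are in mm, angles in rad, forces in N, time in s.
With the tool pointing down it reaches from about 300 to 875 mm from the base axis. Payload 6.4 kg.
Tool frame: the origin (TCP) lies on the centre line of the jaws, within the pads' length; the fingertips stand 8 mm ahead of it and the grasp point (between the pads) lies 11 mm behind it; z points along the fingers, y is the line along which they close (so a half turn about z gives the same grasp; the last joint's range is limited). The gripper opens to 88 mm and grips with 3 to 60 N. Pads are 18 mm wide; open, the fingers measure 123 mm over their backs; the gripper's body (75 mm by 187 mm) begins 45 mm behind the grasp point.
Start: joints at [1.076, 0.181, 1.607, -0, 1.354, -0.206], TCP at [163.749, 551.205, 246.714] pointing down, gripper open.
Joint ranges: [-2.99, 2.99], [-0.89, 2.07], [0.3, 2.58], [-1.14, 4.28], [0, 2.63], [-3.12, 3.12]. Speed limits (rad/s): [2.57, 2.57, 3.01, 3.14, 3.14, 3.14].

### API

Orientations are given as [roll, pitch, yaw] about the fixed x, y, z axes, in that order (R = Rz(yaw) Ry(pitch) Rx(roll)).
In Python, from rig import arm, eyes gives the robot as it stands. The module is installed in compiled form; this text tells all that it offers.
- The arm moves only by the shell command python3 -m pendant 'ROWS'. ROWS is JSON, a list that holds one entry, the list of rows, each a list of 7 numbers: the turn, a rotation vector about the tool's x, y, z each as a share of 90 degrees, from -1 to 1, then the shift along the tool's x, y, z each as a share of 0.12 m, from -1 to 1, then the opening, from 0 (shut) to 1 (fully open). A call has 1 to 8 rows; each row is the pose to reach, as a shift and turn from the pose commanded when the call began, along the tool's axes at that moment; what a row does not reach only later rows make up. A row lasts 1/10 s, in which the tool goes at most 50 mm and 8.59 degrees, less where a joint would pass 70% of its speed; a pose out of reach is approached as far as the arm can. A call with a number of a shift or a turn outside -1 to 1 is refused whole. A call with a gripper value outside its range is refused whole. The fingers move at their own pace and stop on an object; the grip force is fixed at half the most. Time passes only in rows, so rows that repeat a pose let the fingers close. It gives the time, the measured TCP pose, the force, the opening and the grip force at its end, in the units of the state.
- arm.get_state(): the state, without advancing time (a new reading comes with each control period).
- eyes.grab_frame(name): name is "scene" or "top"; returns a dict with "img" (384x512x3 uint8, red, green, blue), "z_map" (384x512 float32, mm along the optical axis (not along the pixel's ray), 0 where there is no reading), "camera_matrix" (3x3 intrinsics, pixels), "view" (4x4, takes a point from world to camera coordinates). Camera axes: x right, y up, looking along -z (the intrinsics and any distortion apply to the point x, -y, -z); pixel columns grow to the right and rows downward; lengths in mm; the calibration is good to about 2 mm. A picture is of the moment at which its call begins.
- arm.job_done(): hands the job in; it is judged then, once.
The state is a dict: "time_s": time; "joint_positions": joint angles; "qvel": joint speeds; "joint_efforts": joint torques, N m; "ee_pos": TCP position; "tool_rot": TCP orientation; "force": force on the tool from outside, world axes, zero at the start; "ft_torque": the same for the moment, N m; "opening": finger opening in mm; "finger_force": force on a finger pad.
Only numpy, scipy, OpenCV 4.12 (cv2) and the standard library are available. Lean on these libraries where they do the work, as an engineer would, in place of code of your own. Each camera call takes 0.05 s, during which the arm holds its last target. There are 200 camera calls.

### The job

Use the cake server to slide under the hot cheese toast on the lower deck of the warming rack, lift it off and lay it flat, cheese side up, inside the open round wooden lid that serves as its plate. Do not touch the toast with the gripper, do not drop it and leave the closed cheese box, the jam jar and the jar's lid where they are; finally lay the server down flat on the bare table top and let go of it.

Things in the scene. Friction and masses are not known exactly. Their poses are not given: they have to be found in the camera images.
- toast: Round of toast, 92 mm across, 14 mm thick, a cheese slice and a blob of jam on top (to 21 mm). Loose, 50 to 100 g. Origin at the centre of its underside, z up out of the cheese side. Lower edge bevelled all round: flat underside to radius 36 mm, rising to 5 mm at radius 46 mm. It starts flat on the rack's deck.
- rack: Two-tier metal warming rack, fixed. Origin on the table under it; x points into it from its open front, z up. Deck: flat plate, upper face z = 20 mm, x -110 to 115, y +-130 mm. A wire shelf hangs over the deck from x = -41 mm inwards: underside z = 115 mm, posts at y = +-125 mm, and along its front edge a lip 6 mm thick from z = 115 to 160 mm.
- rack_stop (a point): middle of the foot of the rack's backstop (front face, on the deck): rack x = 100, y = 0, z = 20 mm; axes as the rack's. The backstop runs across the whole deck and is 25 mm high.
- server: Cake server (spatula), loose, 130 g. Steel blade 100 x 72 x 2 mm; origin at the centre of the blade's underside, x towards its straight nose (x = 50 mm), z up. A straight wooden handle rises backwards at 30 degrees to the blade: 88 mm long, 16 mm wide (along y), 24 mm deep, middle at x = -105, z = 39 mm. It starts with its blade flat on the table.
- server_grip (a point): middle of the server's handle, server x = -105, y = 0, z = 39 mm; axes as the server's
- server_nose (a point): middle of the lower edge of the server's nose, server x = 50, y = 0, z = 0; axes as the server's
- tray: Open round lid of a thin-wood cheese box, lying with its rim up: 160 mm outside, rim 18 mm high and 3 mm thick, floor 3 mm thick. Loose, about 140 g. Origin at the centre of its underside, z up. Open and shallow, unlike the closed round cheese box (120 mm across, 40 mm high).
- cheesebox: bystander: closed round wooden cheese box, 120 mm across, 40 mm high, origin at the centre of its underside; to be left alone
- jamjar: bystander: open glass jar of jam, 84 mm across, 85 mm high, origin at the centre of its underside
- jarlid: bystander: white stoneware jar lid lying on the table, 72 mm across, 22 mm high, origin at the centre of its underside
There are look-alikes about, which are no part of the job. There is more than one size of the server; the one meant has the size given above. What is shaped like the tray but black is not meant.

How it is judged (in metres and radians):
On the way:
1. the toast is carried level on the server, its underside at least 25 mm above the deck (z of toast in the frame of rack above 0.045 m and contact force between server and toast above 0.1 N and angle between toast's own z axis and vertical below 0.35 rad), for 0.2 s.
At the end, for the whole second after the job is handed in: Toast flat and at rest, cheese up (0.12 rad), on the open lid's floor (underside under 10 mm above the lid's, centres within 34 mm), lid level; server released, at rest, blade flat on the table (0.1 rad, under 12 mm), clear of toast, lid and rack (horizontal distance between toast and tray below 0.034 m and z of toast in the frame of tray below 0.01 m and angle between toast's own z axis and vertical below 0.12 rad and angle between tray's own z axis and vertical below 0.08 rad and linear speed of each of toast, server below 0.02 m/s and height (world z) of server between -0.004 and 0.012 m and angle between server's own z axis and vertical below 0.1 rad and not (contact force between server and toast above 0.05 N) and not (contact force between server and tray above 0.05 N) and not (contact force between server and rack above 0.05 N)); the robot touches nothing.
It fails at once if the gripper or arm touches the toast (contact force between any of the fingers, the arm and toast above 0.5 N).
It fails at once if the toast is dropped or flung (faster than 1 m/s) (linear speed of toast above 1 m/s).
It fails at once if a bystander (closed cheese box, jam jar, jar lid) is moved by more than 30 mm (distance of any of cheesebox, jamjar, jarlid from where it was at the start of the episode above 0.03 m).
It also fails if it takes over 66 s, if anything falls off the work surface, if the arm or the gripper's body presses on something with over 40 N, if the wrist force passes 120 N, or if a joint passes its speed limit or range.

## Working session

There is one attempt and no reset: what is moved stays moved. The work goes in short steps, Python scripts to look and compute and a shell command to move; the robot and the scene stay as the last step left them, time stands still between calls to the robot, and variables do not carry over. Pictures are saved under pics/ and viewed, at most 10 in all, crops included, and the job is handed in when it is done.

```bash
mkdir -p pics; cat > h.py <<'E'
import numpy as np,cv2
from rig import arm,eyes
from scipy.spatial.transform import Rotation as R
def grab(n):
    f=eyes.grab_frame(n); np.savez(f'{n}.npz',**f); cv2.imwrite(f'pics/{n}_last.png',f['img'][:,:,::-1]); return f
def load(n): return dict(np.load(f'{n}.npz'))
def cloud(f):
    K=f['camera_matrix'];z=f['z_map'];v,u=np.mgrid[:z.shape[0],:z.shape[1]]
    p=np.stack([(u-K[0,2])/K[0,0]*z,-(v-K[1,2])/K[1,1]*z,-z],-1)
    T=np.linalg.inv(f['view']); P=p@T[:3,:3].T+T[:3,3]; P[z==0]=np.nan; return P
def pix(f,p):
    q=f['view']@np.r_[p,1];K=f['camera_matrix'];return K[0,0]*q[0]/-q[2]+K[0,2],K[1,1]*q[1]/q[2]+K[1,2]
E
python3 - <<'E'
from h import *
for n in('scene','top'):
    f=grab(n);cv2.imwrite(f'pics/{n}0.png',cv2.resize(f['img'][:,:,::-1],(800,600),interpolation=cv2.INTER_CUBIC))
    print(n,f['camera_matrix'].round(1).tolist(),np.linalg.inv(f['view'])[:3].round(2).tolist(),[k for k in f])
print(arm.get_state())
E
```

```text
scene [[493.5, 0.0, 259.2], [0.0, 493.5, 190.0], [0.0, 0.0, 1.0]] [[-0.82, -0.42, 0.38, 1149.86], [0.57, -0.62, 0.55, 819.46], [0.0, 0.67, 0.75, 1388.96]] ['img', 'z_map', 'camera_matrix', 'view']
top [[440.6, 0.0, 256.5], [0.0, 440.6, 197.8], [0.0, 0.0, 1.0]] [[-0.03, 0.99, -0.13, 298.9], [-1.0, -0.03, -0.0, -119.31], [-0.0, 0.13, 0.99, 1395.42]] ['img', 'z_map', 'camera_matrix', 'view']
{'time_s': 0.1, 'joint_positions': array([ 1.07572015e+00,  1.81470496e-01,  1.60788766e+00,  6.05032040e-06,
        1.35381616e+00, -2.06314212e-01]), 'qvel': array([-4.54487967e-04, -1.19608855e-03, -3.26155557e-03, -2.93213129e-05,
       -1.33533945e-03,  1.84455651e-03]), 'joint_efforts': array([ 2.89613363e-04, -4.34812403e+01, -3.42701876e+01,  7.03290850e-02,
        3.39917815e-02, -5.62431740e-05]), 'ee_pos': array([163.50282018, 550.77660968, 245.90795961]), 'tool_rot': array([-3.14004575e+00, -3.29789195e-04,  2.85282913e+00]), 'force': array([ 0.0966313 , -0.72347664, -0.16575707]), 'ft_torque': array([ 0.051547  , -0.01520792, -0.0223162 ]), 'finger_force': 0.0, 'opening': 88.24408333865581}
```

View pics/top0.png

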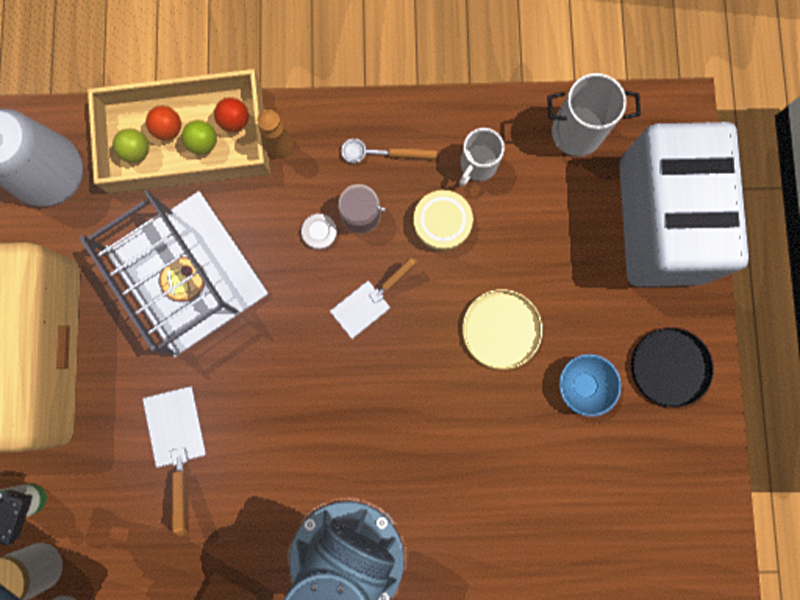

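View pics/scene0.png

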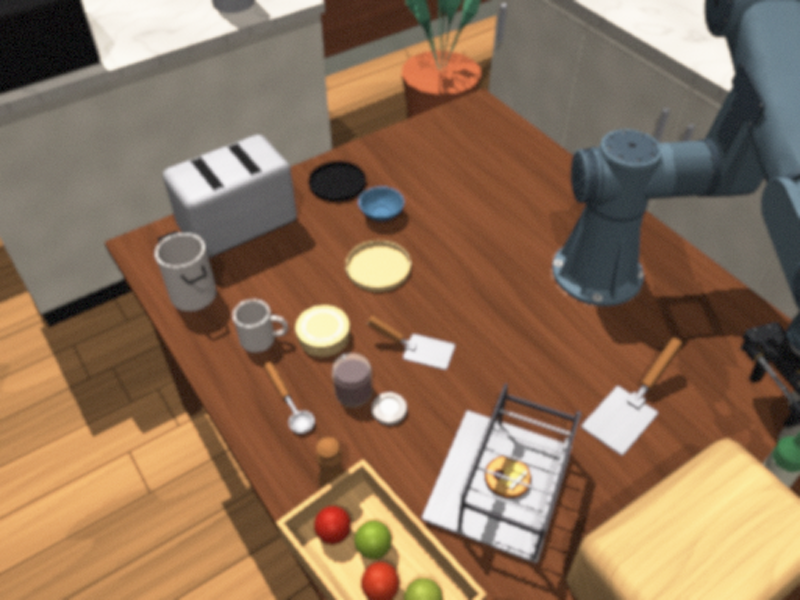

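Top view: rack about (175,275) with its open deck strip on the right-hand side and the toast at (182,280); small server at (365,300), large server at (175,430), tray at (502,330), cheese box (443,220), jam jar (360,208), jar lid (319,231). I'll measure them now.

```bash
python3 - <<'E'
from h import *
f=load('top');P=cloud(f);s=512/800
def circ(name,u,v,r,z0,z1):
    u,v,r=u*s,v*s,r*s
    vv,uu=np.mgrid[:384,:512]
    m=(np.hypot(uu-u,vv-v)<r)&(P[...,2]>z0)&(P[...,2]<z1)
    c,rad=cv2.minEnclosingCircle(P[m][:,:2].astype(np.float32)); print(name,np.round(c,1),round(rad,1),'z',np.percentile(P[m][:,2],[5,50,95]).round(1))
circ('tray',502,330,50,8,40);circ('cheesebox',443,220,40,25,60);circ('jar',360,208,30,60,110);circ('lid',319,231,22,12,40)
hsv=cv2.cvtColor(f['img'],cv2.COLOR_RGB2HSV)
def rect(name,box,zlo,zhi,smax,vmin):
    a,b,c,d=[int(x*s) for x in box];m=np.zeros((384,512),bool);m[b:d,a:c]=1
    m&=(hsv[...,1]<smax)&(hsv[...,2]>vmin)&(P[...,2]>zlo)&(P[...,2]<zhi)
    (c,sz,an)=cv2.minAreaRect(P[m][:,:2].astype(np.float32)); print(name,np.round(c,1),np.round(sz,1),round(an,1),m.sum(),np.median(P[m][:,2]).round(1)); print(cv2.boxPoints((c,sz,an)).round(1).tolist())
rect('small',(325,270,392,342),-10,15,70,130);rect('big',(135,380,210,470),-10,15,70,130)
rect('deck',(80,190,272,358),10,28,255,60)
# handle
def handle(name,box):
    a,b,c,d=[int(x*s) for x in box];m=np.zeros((384,512),bool);m[b:d,a:c]=1
    m&=(P[...,2]>15)
    q=P[m];i=np.argmax(q[:,2]);c,sz,an=cv2.minAreaRect(q[:,:2].astype(np.float32));print(name,np.round(c,1),np.round(sz,1),'zmax',q[:,2].max(),m.sum(), 'lo',q[q[:,2]<np.percentile(q[:,2],20)].mean(0),'hi',q[q[:,2]>np.percentile(q[:,2],80)].mean(0))
handle('hs',(370,250,425,305));handle('hb',(160,450,195,540))
# toast
a,b,c,d=[int(x*s) for x in (150,250,215,305)]
q=P[b:d,a:c].reshape(-1,3);m=(q[:,2]>28)&(q[:,2]<60);q=q[m];print('toast',q.mean(0),cv2.minEnclosingCircle(q[:,:2].astype(np.float32)))
big=cv2.resize(f['img'][int(180*s):int(370*s),int(70*s):int(290*s),::-1],None,fx=5,fy=5,interpolation=cv2.INTER_CUBIC);cv2.imwrite('pics/rack.png',big);print(big.shape)
E
```

```text
tray [ 436.9 -327.1] 100.8 z [ 8.1 14.4 22.4]
cheesebox [ 673.6 -212.5] 69.7 z [34.9 40.4 45.3]
jar [688.9 -43.4] 47.1 z [67.6 84.5 89.1]
lid [654.   48.3] 36.0 z [13.2 18.  24. ]
small [491.9 -34.7] [ 76.3 109.5] 37.6 767 2.3
[[428.20001220703125, -14.699999809265137], [495.1000061035156, -101.4000015258789], [555.5, -54.79999923706055], [488.70001220703125, 31.899999618530273]]
big [261.5 343.7] [147.3 106.7] 12.1 1512 3.8
[[178.1999969482422, 380.3999938964844], [200.6999969482422, 276.0], [344.70001220703125, 307.0], [322.29998779296875, 411.29998779296875]]
deck [596.  353.9] [406.3 261.7] 33.3 4247 20.5
[[354.29998779296875, 351.79998779296875], [497.8999938964844, 133.0], [837.5999755859375, 356.0], [694.0, 574.7999877929688]]
hs [ 551.  -110.3] [16.7 96.8] zmax 71.98439243517396 164 lo [533.40035342 -90.80717727  28.14603621] hi [ 569.96180708 -135.79467049   66.41094877]
hb [140.9 314.6] [154.2  24.7] zmax 102.15321525135118 451 lo [173.79926841 318.19347883  33.02417263] hi [ 87.68662083 301.60139161  93.06552422]
toast [554.24781736 322.92087226  37.26697549] ((554.7052612304688, 308.872802734375), 66.69123840332031)
(605, 705, 3)
```

View pics/rack.png

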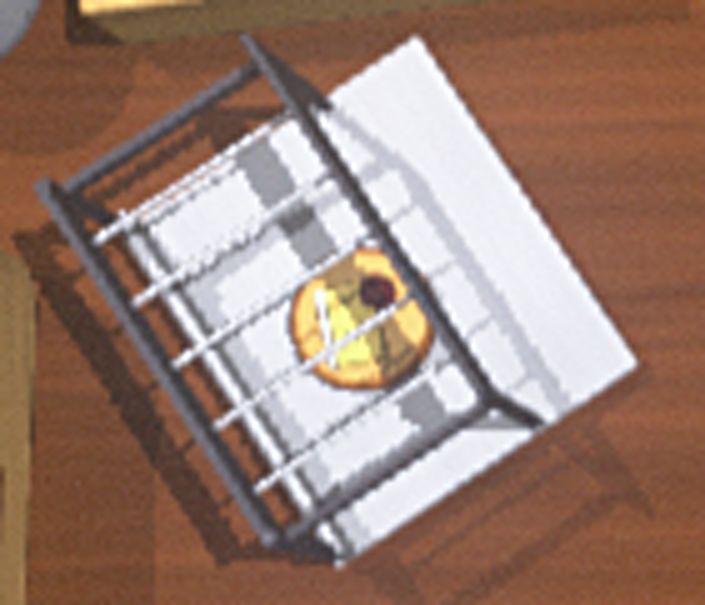

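The crop shows front deck corners at (417,37) and (637,365), the back corner at (340,565), and the toast centred at about (360,318). The small server matches 100x72.

```bash
cat >> h.py <<'E'
def ray(f,u,v,z):
    K=f['camera_matrix'];T=np.linalg.inv(f['view']);d=T[:3,:3]@np.array([(u-K[0,2])/K[0,0],-(v-K[1,2])/K[1,1],-1.])
    o=T[:3,3];return o+d*(z-o[2])/d[2]
E
python3 - <<'E'
from h import *
f=load('top');P=cloud(f)
w=lambda u,v,z:ray(f,44+u/5-.4,115+v/5-.4,z)
A,B,C=w(417,37,20),w(637,365,20),w(340,565,20)
print(A,B,C,np.linalg.norm(A-B),np.linalg.norm(B-C))
for u,v in((292,318),(434,318),(362,250),(365,390)):print('t',w(u,v,30)[:2])
print('toast c',w(362,319,30)[:2])
yx=(A-B);yaw=np.arctan2(yx[1],yx[0]);print('yaws',np.degrees(yaw), np.degrees(np.arctan2(*(C-B)[1::-1])))
# small server pix
hsv=cv2.cvtColor(f['img'],cv2.COLOR_RGB2HSV)
img=f['img'];cv2.imwrite('pics/srv.png',cv2.resize(img[155:225,200:275,::-1],None,fx=8,fy=8,interpolation=cv2.INTER_CUBIC))
m=np.zeros((384,512),np.uint8);m[172:219,208:251]=((hsv[172:219,208:251,1]<70)&(hsv[172:219,208:251,2]>130))
n,l,st,ce=cv2.connectedComponentsWithStats(m);k=1+np.argmax(st[1:,4]);
v,u=np.where(l==k);pts=np.array([ray(f,a,b,2)[:2] for a,b in zip(u,v)]);
r=cv2.minAreaRect(pts.astype(np.float32));print(r,pts.mean(0),np.median(pts,0))
vv,uu=np.mgrid[:384,:512]
t=[]
hs=f['img'][int(300*.64):int(360*.64)]
m=(np.hypot(uu-502*.64,vv-330*.64)<33)&(hsv[...,1]>60)&(hsv[...,2]>170)&(hsv[...,0]>18)&(hsv[...,0]<40)
v,u=np.where(m);pts=np.array([ray(f,a,b,10)[:2] for a,b in zip(u,v)]);print('tray',cv2.minEnclosingCircle(pts.astype(np.float32)),pts.mean(0))
E
```

```text
[742.7789156  294.61566416  20.        ] [524.48909911 152.28078336  20.        ] [402.71330692 338.05146993  20.        ] 260.594823969285 222.1262963991028
t [558.5529558  367.92977771]
t [556.19455651 278.32330158]
t [601.11663124 324.50787385]
t [511.44115443 321.07055712]
toast c [556.7498818  323.73929619]
yaws 33.10617751784351 123.24551165739267
((492.5679626464844, -36.318084716796875), (75.6777572631836, 112.6883544921875), 37.483707427978516) [490.27427004 -33.41543246] [490.21653675 -33.03569509]
tray ((441.58538818359375, -320.8562927246094), 80.74203491210938) [ 446.36353652 -307.56104089]
```

View pics/srv.png

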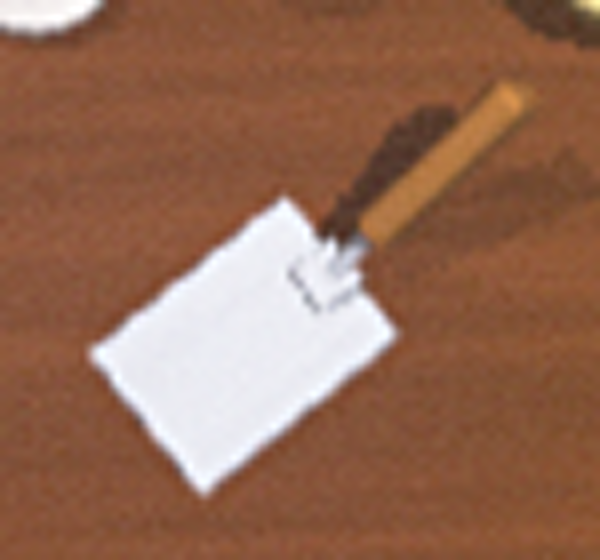

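The crop gives blade corners at (285,197), (398,333), (205,495), (90,352), with the handle at upper right. Next I plan the grasp: tool tilted 40° from vertical and leaning back along the handle.

```bash
cat >> h.py <<'E'
def toolR(yaw,th): # server yaw (deg), lean th deg: tool x=server x when th=0; tool z leans to server x
    return R.from_euler('z',yaw,degrees=True)*R.from_euler('x',180,degrees=True)*R.from_euler('y',th,degrees=True)
RACKYAW=123.2;RO=np.array([573.4,315.4,0])
def rk(x,y,z): return RO+R.from_euler('z',RACKYAW,degrees=True).apply([x,y,z])
def rel(p,Rt):
    s=arm.get_state();Rc=R.from_euler('xyz',s['tool_rot'])
    print('t',round(s['time_s'],2),'pos',s['ee_pos'].round(1),'F',s['force'].round(1),'op',round(s['opening'],1),'ff',round(s['finger_force'],1),'j',s['joint_positions'].round(2))
    print(' turn/90',((Rc.inv()*Rt).as_rotvec()/(np.pi/2)).round(3),'shift/.12',(Rc.inv().apply(p-s['ee_pos'])/120).round(3),' shift in target axes',(Rt.inv().apply(p-s['ee_pos'])/120).round(3))
E
python3 - <<'E'
from h import *
f=load('top')
c=[ray(f,200+u/8-.44,155+v/8-.44,1)[:2] for u,v in((285,197),(398,333),(205,495),(90,352))]
c=np.array(c);print(c.round(1),c.mean(0),[np.linalg.norm(c[i]-c[i-1]).round(1) for i in range(4)])
d=(c[2]+c[3]-c[0]-c[1])/2;yaw=np.degrees(np.arctan2(d[1],d[0]));print('yaw',yaw)
h=[ray(f,200+u/8-.44,155+v/8-.44,z)[:2] for u,v,z in((370,233,28),(515,98,72))];print('handle top ends',h)
C=np.r_[c.mean(0),0];S=R.from_euler('z',yaw,degrees=True)
for h in (h):print((S.inv().apply(np.r_[h,0]-C)))
Rt=toolR(yaw,40);G=C+S.apply([-112,0,43]);T=G+11*Rt.apply([0,0,1]);print('G',G,'TCP',T)
rel(T-100*Rt.apply([0,0,1]),Rt)
E
```

```text
[[549.6 -50.3]
 [493.3 -94.4]
 [430.3 -16.3]
 [488.8  28.8]] [490.49613853 -33.04804038] [np.float64(99.7), np.float64(71.5), np.float64(100.3), np.float64(73.8)]
yaw 128.19951130002866
handle top ends [array([529.47581855, -84.78461563]), array([ 572.92080905, -142.50578467])]
[-64.76291727   1.36132986   0.        ]
[-136.99025596    2.91442406    0.        ]
G [ 559.75712809 -121.06460317   43.        ] TCP [ 555.38461768 -115.50803606   34.57351113]
t 0.1 pos [163.5 550.8 245.9] F [ 0.1 -0.7 -0.2] op 88.2 ff 0.0 j [ 1.08  0.18  1.61  0.    1.35 -0.21]
 turn/90 [-0.138  0.43   0.375] shift/.12 [-5.149 -4.7    1.128]  shift in target axes [-6.022 -0.867 -3.587]
```

```bash
M='python3 -m pendant'
for i in 1; do :; done
python3 -m pendant '[[[0,0,0,-1,-0.94,0,1],[0,0,0,-1,-0.94,0,1],[0,0,0,-1,-0.94,0,1],[0,0,0,-1,-0.94,0,1]]]'
python3 -m pendant '[[[0,0,0,-1,-0.94,0,1],[0,0,0,-1,-0.94,0,1],[0,0,0,-1,-0.94,0,1],[0,0,0,-1,-0.94,0,1]]]'
python3 -m pendant '[[[0,0,0,-1,-0.94,0,1],[0,0,0,-1,-0.94,0,1],[0,0,0,-1,-0.94,0,1],[0,0,0,-1,-0.94,0,1]]]'
python3 -m pendant '[[[0,0,0,-1,-0.94,0,1],[0,0,0,-1,-0.94,0,1],[0,0,0,-1,-0.94,0,1],[0,0,0,-1,-0.94,0,1]]]'
python3 -m pendant '[[[-0.138,0.43,0.375,-1,-0.94,0,1],[-0.138,0.43,0.375,-1,-0.94,0,1],[-0.138,0.43,0.375,-1,-0.94,0,1],[-0.138,0.43,0.375,-1,-0.94,0,1],[-0.138,0.43,0.375,-1,-0.94,0,1],[-0.138,0.43,0.375,-1,-0.94,0,1],[-0.138,0.43,0.375,-1,-0.94,0,1]]]'
python3 - <<'E'
from h import *
Rt=toolR(128.2,40);T=np.array([554,-116.5,34.6])
rel(T,Rt)
E
```

```text
time_s: 0.5
ee_pos: [247.8, 405.7, 246.1]
tool_rot: [-3.14, 0.0, 2.85]
force: [-0.9, 1.2, 0.4]
opening: 88.3
finger_force: 0.0
time_s: 0.9
ee_pos: [331.0, 263.3, 246.5]
tool_rot: [-3.141, 0.001, 2.849]
force: [0.3, 1.1, -0.9]
opening: 88.0
finger_force: 0.0
time_s: 1.3
ee_pos: [414.1, 120.7, 246.7]
tool_rot: [-3.141, 0.001, 2.849]
force: [-0.4, 0.3, 0.8]
opening: 88.2
finger_force: 0.0
time_s: 1.7
ee_pos: [496.8, -21.9, 246.5]
tool_rot: [-3.141, 0.001, 2.849]
force: [0.4, 0.4, 1.4]
opening: 88.4
finger_force: 0.0
time_s: 2.4
ee_pos: [577.6, -161.0, 243.5]
tool_rot: [-3.141, -0.706, 2.234]
force: [-0.4, -0.3, -1.1]
opening: 88.4
finger_force: 0.0
t 2.4 pos [ 577.6 -161.   243.5] F [-0.4 -0.3 -1.1] op 88.4 ff 0.0 j [-0.58  0.66  1.1   0.24  2.04 -1.21]
 turn/90 [ 0.001 -0.005 -0.002] shift/.12 [-0.814  0.075  1.593]  shift in target axes [-0.802  0.075  1.599]
```

```bash
python3 -m pendant '[[[0,-0.005,0,-0.8,0.07,0.75,1],[0,-0.005,0,-0.8,0.07,0.75,1],[0,-0.005,0,-0.8,0.07,0.75,1],[0,-0.005,0,-0.8,0.07,0.75,1],[0,-0.005,0,-0.8,0.07,0.75,1]]]'
python3 - <<'E'
from h import *
rel(np.array([554,-116.5,34.6]),toolR(128.2,40))
f=grab('top');cv2.imwrite('pics/g1.png',cv2.resize(f['img'][130:240,180:310,::-1],None,fx=5,fy=5,interpolation=cv2.INTER_CUBIC))
E
```

```text
time_s: 2.9
ee_pos: [594.8, -166.3, 117.0]
tool_rot: [3.138, -0.69, 2.242]
force: [-0.2, -0.1, 0.1]
opening: 88.2
finger_force: 0.0
t 2.9 pos [ 594.8 -166.3  117. ] F [-0.2 -0.1  0.1] op 88.2 ff 0.0 j [-0.57  0.82  1.11  0.22  1.87 -1.25]
 turn/90 [0.    0.005 0.002] shift/.12 [-0.024 -0.011  0.871]  shift in target axes [-0.031 -0.01   0.871]
```

View pics/g1.png

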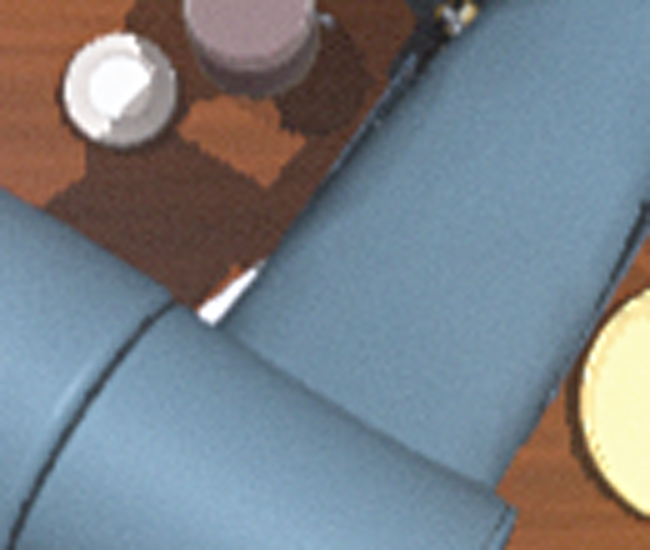

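```bash
python3 -m pendant '[[[0,0.005,0.002,-0.028,-0.01,0.4,1],[0,0.005,0.002,-0.028,-0.01,0.6,1],[0,0.005,0.002,-0.028,-0.01,0.75,1],[0,0.005,0.002,-0.028,-0.01,0.871,1],[0,0.005,0.002,-0.028,-0.01,0.871,1],[0,0.005,0.002,-0.028,-0.01,0.871,1]]]'
python3 -m pendant '[[[0,0,0,0,0,0,0],[0,0,0,0,0,0,0],[0,0,0,0,0,0,0],[0,0,0,0,0,0,0],[0,0,0,0,0,0,0],[0,0,0,0,0,0,0],[0,0,0,0,0,0,0]]]'
python3 - <<'E'
from h import *
rel(np.array([554,-116.5,34.6]),toolR(128.2,40))
f=grab('scene');cv2.imwrite('pics/g2.png',cv2.resize(f['img'][170:290,190:330,::-1],None,fx=5,fy=5,interpolation=cv2.INTER_CUBIC))
E
```

```text
time_s: 3.55
ee_pos: [555.5, -118.2, 35.1]
tool_rot: [3.14, -0.696, 2.236]
force: [0.4, 0.5, -0.0]
opening: 88.3
finger_force: 0.0
time_s: 4.25
ee_pos: [554.3, -117.6, 33.3]
tool_rot: [3.142, -0.699, 2.235]
force: [-0.1, 0.4, 0.4]
opening: 34.2
finger_force: 0.0
t 4.25 pos [ 554.3 -117.6   33.3] F [-0.1  0.4  0.4] op 34.2 ff 0.0 j [-0.55  0.83  1.29  0.23  1.68 -1.26]
 turn/90 [ 0.001 -0.    -0.001] shift/.12 [ 0.014  0.003 -0.003]  shift in target axes [ 0.014  0.003 -0.003]
```

View pics/g2.png

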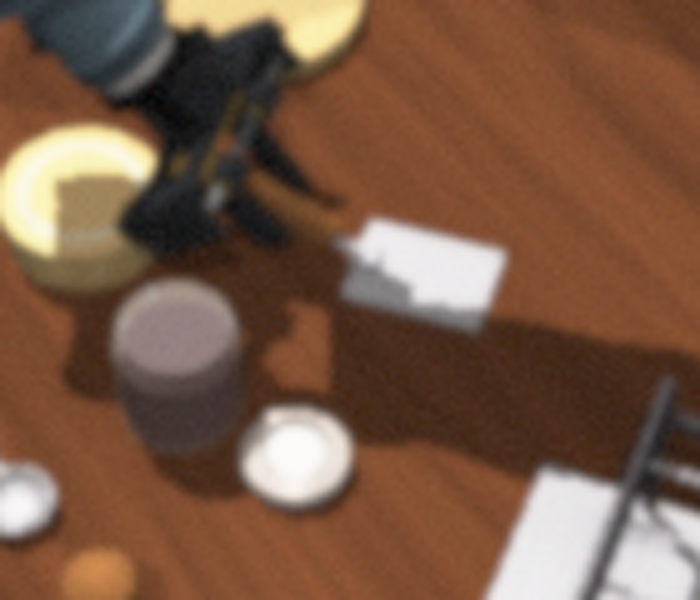

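The view shows the fingers straddling the handle, roughly at (250,190) in the crop, and clear of jar and cheese box. I'll close fully and lift.

```bash
python3 -m pendant '[[[0,0,0,0,0,0,0],[0,0,0,0,0,0,0],[0,0,0,0,0,0,0],[0,0,0,0,0,0,0],[0,0,0,0,0,0,0]]]'
python3 -m pendant '[[[0,0,0,0.05,0,-0.06,0],[0,0,0,0.2,0,-0.25,0],[0,0,0,0.4,0,-0.5,0],[0,0,0,0.64,0,-0.766,0],[0,0,0,0.64,0,-0.766,0],[0,0,0,0.64,0,-0.766,0]]]'
python3 - <<'E'
from h import *
rel(np.array([554,-116.5,34.6]),toolR(128.2,40))
f=grab('scene');cv2.imwrite('pics/g3.png',cv2.resize(f['img'][150:290,190:350,::-1],None,fx=4,fy=4,interpolation=cv2.INTER_CUBIC))
P=cloud(f);hsv=cv2.cvtColor(f['img'],cv2.COLOR_RGB2HSV)
m=(hsv[...,1]<70)&(hsv[...,2]>110)&(P[...,2]>70)&(P[...,2]<180)&(abs(P[...,0]-490)<90)&(abs(P[...,1]+33)<90)
q=P[m];c=np.median(q,0);print(len(q),c,np.linalg.svd(q-q.mean(0),full_matrices=False)[2][2]);print(q.mean(0),cv2.minAreaRect(q[:,:2].astype(np.float32)))
E
```

```text
time_s: 4.8
ee_pos: [554.4, -117.5, 33.4]
tool_rot: [3.141, -0.699, 2.235]
force: [0.4, 1.0, 0.6]
opening: 15.6
finger_force: 30.0
time_s: 5.4
ee_pos: [555.2, -118.3, 154.6]
tool_rot: [3.14, -0.695, 2.236]
force: [-0.5, -0.1, -2.8]
opening: 15.4
finger_force: 30.0
t 5.4 pos [ 555.2 -118.3  154.6] F [-0.5 -0.1 -2.8] op 15.4 ff 30.0 j [-0.55  0.67  1.28  0.24  1.85 -1.22]
 turn/90 [ 0.001  0.002 -0.001] shift/.12 [-0.627  0.     0.779]  shift in target axes [-0.629  0.001  0.777]
510 [492.27047244 -35.00876    122.67001335] [-0.03802139  0.00159755  0.99927565]
[492.44585603 -34.63251674 122.9528312 ] ((494.3997497558594, -39.717803955078125), (79.63497924804688, 113.30644226074219), 38.10143280029297)
```

View pics/g3.png

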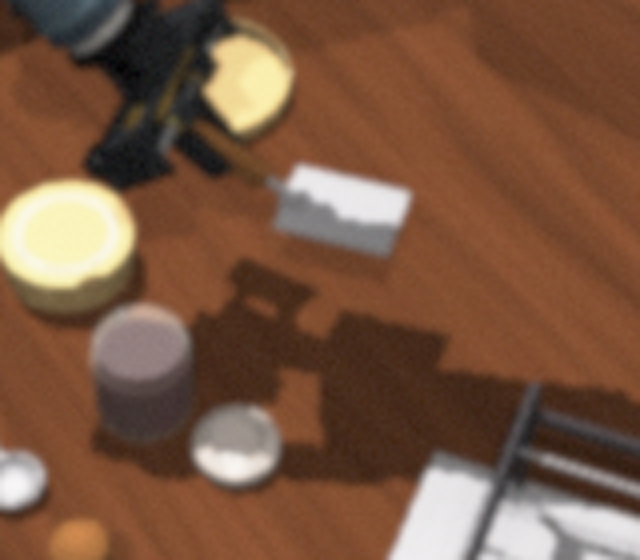

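Blade is held level. Next, move to in front of the rack at height.

```bash
cat >> h.py <<'E'
def tcp_rack(x,y,z,th=40): # server origin wanted in rack coords -> TCP (level)
    return rk(x-106,y+2.1,z+33.4),toolR(RACKYAW,th)
E
python3 - <<'E'
from h import *
rel(*tcp_rack(-130,10,121)); rel(*tcp_rack(-130,10,35))
E
```

```text
t 5.45 pos [ 554.4 -117.8  153. ] F [-0.7 -0.7 -1.9] op 15.7 ff 30.0 j [-0.55  0.67  1.28  0.24  1.85 -1.22]
 turn/90 [-0.035  0.     0.041] shift/.12 [0.615 2.083 0.501]  shift in target axes [0.748 2.009 0.613]
t 5.45 pos [ 554.4 -117.8  153. ] F [-0.7 -0.7 -1.9] op 15.7 ff 30.0 j [-0.55  0.67  1.28  0.24  1.85 -1.22]
 turn/90 [-0.035  0.     0.041] shift/.12 [0.155 2.084 1.05 ]  shift in target axes [0.288 2.009 1.162]
```

```bash
python3 -m pendant '[[[-0.035,0,0.041,0.15,0.5,0.12,0],[-0.035,0,0.041,0.3,1,0.25,0],[-0.035,0,0.041,0.3,1,0.25,0],[-0.035,0,0.041,0.3,1,0.25,0]]]'
python3 -m pendant '[[[0,0,0,0.2,0.5,0.15,0],[0,0,0,0.4,1,0.3,0],[0,0,0,0.4,1,0.3,0],[0,0,0,0.4,1,0.3,0],[0,0,0,0.4,1,0.3,0]]]'
python3 - <<'E'
from h import *
rel(*tcp_rack(-130,10,30))
f=grab('top');P=cloud(f);hsv=cv2.cvtColor(f['img'],cv2.COLOR_RGB2HSV)
m=(P[...,2]>85)&(P[...,2]<150)
q=(P-RO)@R.from_euler('z',RACKYAW,degrees=True).as_matrix()
m&=(hsv[...,1]<80)&(q[...,0]>-200)&(q[...,0]<-45)&(abs(q[...,1])<80)
a=q[m];print(len(a),a.mean(0) if len(a) else '',np.percentile(a,[1,50,99],axis=0))
print(np.linalg.svd(a-a.mean(0),full_matrices=False)[2][2],cv2.minAreaRect(a[:,:2].astype(np.float32)))
cv2.imwrite('pics/r1.png',cv2.resize(f['img'][90:240,40:240,::-1],None,fx=4,fy=4,interpolation=cv2.INTER_CUBIC))
E
```

```text
time_s: 5.85
ee_pos: [619.9, -2.8, 151.2]
tool_rot: [-3.141, -0.702, 2.154]
force: [0.5, -0.5, -1.8]
opening: 15.8
finger_force: 30.0
time_s: 6.35
ee_pos: [686.6, 108.7, 154.6]
tool_rot: [-3.139, -0.7, 2.15]
force: [-0.3, -0.3, -1.1]
opening: 16.0
finger_force: 30.0
t 6.35 pos [686.6 108.7 154.6] F [-0.3 -0.3 -1.1] op 16.0 ff 30.0 j [-0.22  0.81  1.05  0.48  1.8  -0.81]
 turn/90 [-0.002 -0.001 -0.   ] shift/.12 [-0.497  0.055  0.575]  shift in target axes [-0.496  0.053  0.577]
743 [-126.19106952   15.76399885  124.07073266] [[-181.0815897   -17.60278013  117.82276591]
 [-124.91891736   15.94393659  123.69508229]
 [ -80.20777694   52.74619354  134.4179818 ]]
[ 0.02797836 -0.01533401  0.99949091] ((-139.31044006347656, 18.787837982177734), (75.04923248291016, 120.68070220947266), 88.3093032836914)
```

View pics/r1.png

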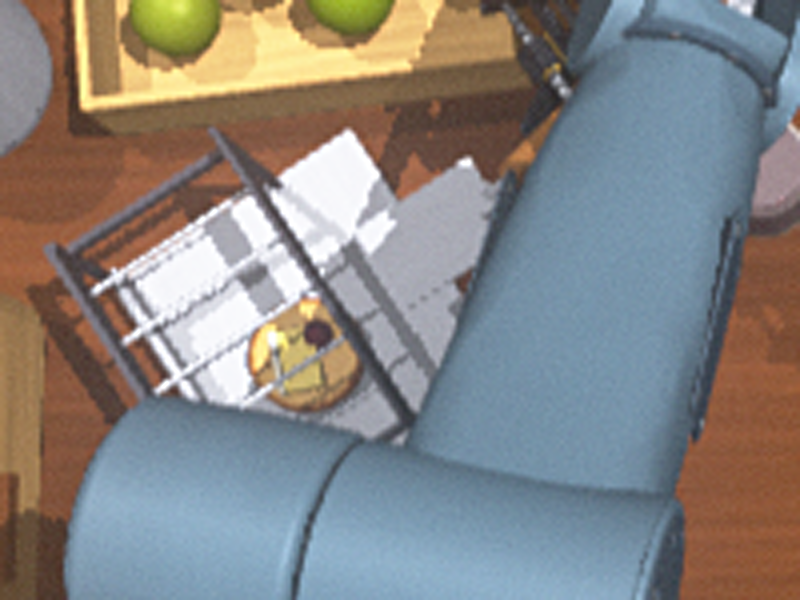

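The blade is at the rack mouth, nose about (395,220)-(420,380), with the toast at (305,365) straight ahead. Now I lower to just above the deck and check forearm clearance.

```bash
python3 -m pendant '[[[-0.002,0,0,-0.25,0.055,0.3,0],[-0.002,0,0,-0.497,0.055,0.575,0],[-0.002,0,0,-0.497,0.055,0.575,0],[-0.002,0,0,-0.497,0.055,0.575,0],[-0.002,0,0,-0.497,0.055,0.575,0]]]'
python3 - <<'E'
from h import *
rel(*tcp_rack(-130,10,30))
f=grab('top');P=cloud(f)
q=(P-RO)@R.from_euler('z',RACKYAW,degrees=True).as_matrix()
m=(q[...,0]>-60)&(q[...,0]<120)&(abs(q[...,1])<150)&(P[...,2]>190)
a=q[m];print('arm over rack',len(a),np.percentile(a,[0,5,50],axis=0).round() if len(a) else '')
f=grab('scene');P=cloud(f);q=(P-RO)@R.from_euler('z',RACKYAW,degrees=True).as_matrix()
hsv=cv2.cvtColor(f['img'],cv2.COLOR_RGB2HSV)
m=(hsv[...,1]<80)&(hsv[...,2]>100)&(q[...,0]>-190)&(q[...,0]<-60)&(abs(q[...,1]-10)<34)&(q[...,2]>24)&(q[...,2]<50)
a=q[m];print(len(a),a.mean(0),np.percentile(a,[1,50,99],axis=0),np.linalg.svd(a-a.mean(0),full_matrices=False)[2][2])
m=(q[...,2]>170)&(abs(q[...,0])<130)&(abs(q[...,1])<170);a=q[m];print('scene arm',len(a),np.percentile(a,[0,5,50],axis=0).round() if len(a) else '')
E
```

```text
time_s: 6.9
ee_pos: [695.5, 110.3, 68.5]
tool_rot: [3.134, -0.697, 2.152]
force: [0.5, 0.3, -0.7]
opening: 16.1
finger_force: 30.0
t 6.9 pos [695.5 110.3  68.5] F [ 0.5  0.3 -0.7] op 16.1 ff 30.0 j [-0.21  0.93  1.04  0.48  1.7  -0.86]
 turn/90 [0.004 0.001 0.001] shift/.12 [-0.012 -0.016  0.046]  shift in target axes [-0.012 -0.016  0.046]
arm over rack 0 
615 [-132.2710585     8.5946955    37.00554744] [[-183.55750896  -23.351656     28.16582203]
 [-132.0586892     7.31189701   36.79150879]
 [ -81.8970471    42.48033735   46.4029379 ]] [0.03282508 0.01806706 0.9992978 ]
scene arm 147 [[-49. 161. 548.]
 [-46. 163. 554.]
 [-36. 167. 581.]]
```

```bash
python3 -m pendant '[[[0,0.011,0,-0.03,-0.016,0.035,0],[0,0.011,0,-0.064,-0.016,0.077,0],[0,0.011,0,-0.064,-0.016,0.077,0]]]'
python3 -m pendant '[[[0,0,0,-0.011,0,0.013,0],[0,0,0,-0.011,0,0.013,0],[0,0,0,-0.011,0,0.013,0]]]'
python3 -m pendant '[[[0,0,0,-0.011,0,0.013,0],[0,0,0,-0.011,0,0.013,0],[0,0,0,-0.011,0,0.013,0]]]'
python3 - <<'E'
from h import *
rel(*tcp_rack(-130,10,20,41))
E
```

```text
time_s: 7.3
ee_pos: [691.7, 110.5, 52.3]
tool_rot: [3.139, -0.717, 2.15]
force: [0.3, 0.3, -1.2]
opening: 15.6
finger_force: 30.0
time_s: 7.6
ee_pos: [692.4, 110.7, 51.5]
tool_rot: [3.137, -0.716, 2.151]
force: [-0.0, -0.4, -1.8]
opening: 15.6
finger_force: 30.0
time_s: 7.9
ee_pos: [692.7, 110.5, 50.2]
tool_rot: [3.136, -0.716, 2.152]
force: [0.8, -1.2, 3.6]
opening: 15.6
finger_force: 30.0
t 7.9 pos [692.7 110.5  50.2] F [ 0.8 -1.2  3.6] op 15.6 ff 30.0 j [-0.22  0.96  1.03  0.48  1.69 -0.87]
 turn/90 [ 0.003 -0.     0.001] shift/.12 [ 0.023  0.002 -0.016]  shift in target axes [ 0.023  0.002 -0.016]
```

```bash
python3 -m pendant '[[[0,0,0,0.063,0,0.055,0],[0,0,0,0.126,0,0.109,0],[0,0,0,0.189,0,0.164,0],[0,0,0,0.252,0,0.219,0],[0,0,0,0.252,0,0.219,0]]]'
python3 - <<'E'
from h import *
rel(*tcp_rack(47,10,17,41))
E
```

```text
time_s: 8.4
ee_pos: [669.6, 146.3, 50.5]
tool_rot: [3.136, -0.717, 2.153]
force: [-0.3, 1.2, 5.2]
opening: 15.5
finger_force: 30.0
t 8.4 pos [669.6 146.3  50.5] F [-0.3  1.2  5.2] op 15.5 ff 30.0 j [-0.18  0.91  1.12  0.5   1.64 -0.86]
 turn/90 [ 0.002 -0.001  0.002] shift/.12 [ 0.848 -0.001  0.741]  shift in target axes [ 0.849 -0.     0.74 ]
```

```bash
python3 -m pendant '[[[0,0,0,0.04,0,0.035,0],[0,0,0,0.08,0,0.07,0],[0,0,0,0.12,0,0.104,0],[0,0,0,0.16,0,0.139,0],[0,0,0,0.2,0,0.174,0],[0,0,0,0.24,0,0.209,0],[0,0,0,0.28,0,0.244,0],[0,0,0,0.28,0,0.244,0]]]'
python3 -m pendant '[[[0,0,0,0.04,0,0.035,0],[0,0,0,0.08,0,0.07,0],[0,0,0,0.12,0,0.104,0],[0,0,0,0.16,0,0.139,0],[0,0,0,0.2,0,0.174,0],[0,0,0,0.24,0,0.209,0],[0,0,0,0.24,0,0.209,0]]]'
python3 - <<'E'
from h import *
rel(*tcp_rack(47,10,17,41))
f=grab('top');q=(cloud(f)-RO)@R.from_euler('z',RACKYAW,degrees=True).as_matrix()
cv2.imwrite('pics/r2.png',cv2.resize(f['img'][110:225,40:200,::-1],None,fx=5,fy=5,interpolation=cv2.INTER_CUBIC))
E
```

```text
time_s: 9.2
ee_pos: [646.4, 182.7, 51.4]
tool_rot: [3.134, -0.715, 2.154]
force: [2.8, -1.7, 9.4]
opening: 15.8
finger_force: 30.0
time_s: 9.9
ee_pos: [625.7, 214.6, 51.4]
tool_rot: [3.134, -0.715, 2.154]
force: [2.4, -1.5, 8.7]
opening: 15.5
finger_force: 30.0
t 9.9 pos [625.7 214.6  51.4] F [ 2.4 -1.5  8.7] op 15.5 ff 30.0 j [-0.1   0.82  1.27  0.54  1.55 -0.83]
 turn/90 [0.003 0.    0.002] shift/.12 [ 0.334 -0.006  0.301]  shift in target axes [ 0.334 -0.006  0.301]
```

View pics/r2.png

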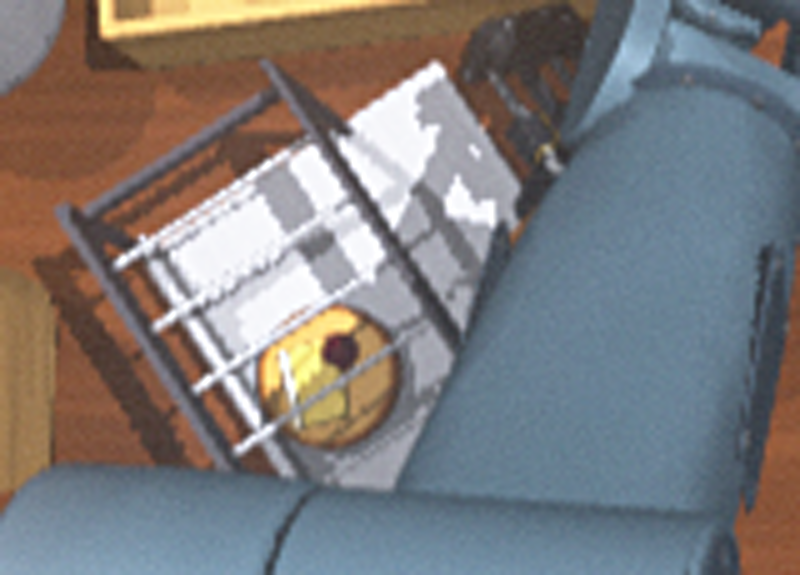

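The toast, at (328,377), is being pushed inward and is close to the backstop. I'll continue.

```bash
python3 -m pendant '[[[0,0,0,0.03,0,0.026,0],[0,0,0,0.06,0,0.052,0],[0,0,0,0.09,0,0.078,0],[0,0,0,0.12,0,0.104,0],[0,0,0,0.15,0,0.13,0],[0,0,0,0.18,0,0.156,0],[0,0,0,0.18,0,0.156,0]]]'
python3 - <<'E'
from h import *
rel(*tcp_rack(47,10,17,41))
f=grab('top');print(f['img'].shape)
for f,n in((f,'top'),(grab('scene'),'scene')):
    q=(cloud(f)-RO)@R.from_euler('z',RACKYAW,degrees=True).as_matrix();hsv=cv2.cvtColor(f['img'],cv2.COLOR_RGB2HSV)
    m=(hsv[...,1]>110)&(q[...,2]>28)&(q[...,2]<60)&(q[...,0]>-40)&(q[...,0]<99)&(abs(q[...,1])<70)
    a=q[m];print(n,len(a),np.percentile(a,[2,50,98],axis=0).round(1).tolist())
E
```

```text
time_s: 10.65
ee_pos: [610.3, 238.3, 51.4]
tool_rot: [3.134, -0.715, 2.154]
force: [3.4, -2.6, 8.1]
opening: 15.9
finger_force: 30.0
t 10.65 pos [610.3 238.3  51.4] F [ 3.4 -2.6  8.1] op 15.9 ff 30.0 j [-0.07  0.8   1.31  0.56  1.52 -0.82]
 turn/90 [0.004 0.    0.002] shift/.12 [ 0.156 -0.007  0.147]  shift in target axes [ 0.156 -0.006  0.147]
(384, 512, 3)
top 302 [[13.7, -24.7, 34.2], [53.9, 10.8, 40.6], [93.7, 49.5, 49.8]]
scene 403 [[15.5, -38.5, 31.5], [50.2, 1.0, 39.4], [90.7, 36.4, 49.7]]
```

```bash
python3 -m pendant '[[[0,0,0,0.03,0,0.026,0],[0,0,0,0.06,0,0.052,0],[0,0,0,0.09,0,0.078,0],[0,0,0,0.12,0,0.104,0],[0,0,0,0.145,0,0.126,0],[0,0,0,0.145,0,0.126,0]]]'
python3 - <<'E'
from h import *
rel(*tcp_rack(47,10,17,41))
for n in('top','scene'):
    f=grab(n)
    q=(cloud(f)-RO)@R.from_euler('z',RACKYAW,degrees=True).as_matrix();hsv=cv2.cvtColor(f['img'],cv2.COLOR_RGB2HSV)
    m=(hsv[...,1]>110)&(q[...,2]>28)&(q[...,2]<60)&(q[...,0]>-40)&(q[...,0]<99)&(abs(q[...,1])<70)
    a=q[m];print(n,len(a),np.percentile(a,[2,50,98],axis=0).round(1).tolist())
E
```

```text
time_s: 11.35
ee_pos: [599.6, 255.2, 51.8]
tool_rot: [3.132, -0.71, 2.153]
force: [5.5, -12.0, 11.0]
opening: 15.9
finger_force: 30.0
t 11.35 pos [599.6 255.2  51.8] F [  5.5 -12.   11. ] op 15.9 ff 30.0 j [-0.04  0.78  1.34  0.57  1.49 -0.81]
 turn/90 [0.005 0.003 0.002] shift/.12 [ 0.029 -0.009  0.04 ]  shift in target axes [ 0.028 -0.009  0.04 ]
top 316 [[13.0, -24.4, 33.6], [53.9, 9.5, 39.8], [93.5, 47.9, 50.1]]
scene 424 [[-34.3, -38.4, 31.7], [49.1, 2.6, 38.8], [90.8, 36.1, 53.5]]
```

```bash
python3 -m pendant '[[[0,0.012,0,-0.008,0,-0.016,0],[0,0.025,0,0,0,-0.025,0],[0,0.035,0,0.009,0,-0.036,0],[0,0.035,0,0.03,0,-0.06,0],[0,0.035,0,0.05,0,-0.085,0],[0,0.035,0,0.075,0,-0.112,0],[0,0.035,0,0.075,0,-0.112,0],[0,0.035,0,0.075,0,-0.112,0]]]'
python3 - <<'E'
from h import *
rel(*tcp_rack(45,10,35,44))
for n in('top','scene'):
    f=grab(n)
    q=(cloud(f)-RO)@R.from_euler('z',RACKYAW,degrees=True).as_matrix();hsv=cv2.cvtColor(f['img'],cv2.COLOR_RGB2HSV)
    m=(hsv[...,1]>110)&(q[...,2]>28)&(q[...,2]<90)&(q[...,0]>0)&(q[...,0]<99)&(abs(q[...,1])<70)
    a=q[m];print(n,len(a),np.percentile(a,[2,50,98],axis=0).round(1).tolist(),np.linalg.svd(a-a.mean(0),full_matrices=False)[2][2])
cv2.imwrite('pics/r3.png',cv2.resize(f['img'][220:384,230:400,::-1],None,fx=3.6,fy=3.6,interpolation=cv2.INTER_CUBIC))
E
```

```text
time_s: 12.25
ee_pos: [598.0, 255.4, 65.9]
tool_rot: [3.137, -0.771, 2.152]
force: [1.3, -1.2, -2.4]
opening: 16.0
finger_force: 30.0
t 12.25 pos [598.  255.4  65.9] F [ 1.3 -1.2 -2.4] op 16.0 ff 30.0 j [-0.06  0.79  1.32  0.6   1.55 -0.81]
 turn/90 [ 0.002 -0.002  0.001] shift/.12 [0.031 0.001 0.001]  shift in target axes [0.031 0.001 0.001]
top 325 [[13.7, -32.6, 42.1], [52.4, 11.8, 49.2], [93.7, 48.8, 58.9]] [-0.00186256 -0.01367041 -0.99990482]
scene 388 [[15.8, -38.4, 40.2], [50.4, 0.5, 48.3], [91.1, 31.8, 58.1]] [-0.01480022 -0.06305719  0.99790017]
```

View pics/r3.png

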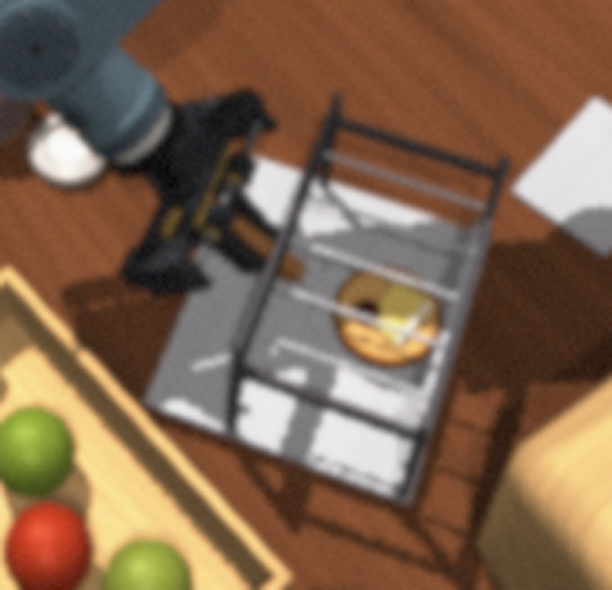

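The toast rides on the blade, lifted about 9 mm and level, at (390,315) in the crop. Pulling it out gently.

```bash
python3 -m pendant '[[[0,0.005,0,-0.03,0,-0.029,0],[0,0.01,0,-0.085,0,-0.09,0],[0,0.015,0,-0.16,0,-0.166,0],[0,0.02,0,-0.244,0,-0.25,0],[0,0.022,0,-0.327,0,-0.333,0],[0,0.022,0,-0.41,0,-0.414,0],[0,0.022,0,-0.495,0,-0.495,0],[0,0.022,0,-0.56,0,-0.56,0]]]'
python3 - <<'E'
from h import *
rel(*tcp_rack(-140,10,80,46))
for n in('top','scene'):
    f=grab(n)
    q=(cloud(f)-RO)@R.from_euler('z',RACKYAW,degrees=True).as_matrix();hsv=cv2.cvtColor(f['img'],cv2.COLOR_RGB2HSV)
    m=(hsv[...,1]>110)&(q[...,2]>28)&(q[...,2]<90)&(q[...,0]>-110)&(q[...,0]<99)&(abs(q[...,1])<60)
    a=q[m];print(n,len(a),np.percentile(a,[2,50,98],axis=0).round(1).tolist(),np.linalg.svd(a-a.mean(0),full_matrices=False)[2][2])
E
```

```text
time_s: 13.15
ee_pos: [651.0, 173.9, 66.8]
tool_rot: [3.137, -0.805, 2.151]
force: [-0.5, 0.2, -1.8]
opening: 16.1
finger_force: 30.0
t 13.15 pos [651.  173.9  66.8] F [-0.5  0.2 -1.8] op 16.1 ff 30.0 j [-0.17  0.89  1.15  0.57  1.69 -0.85]
 turn/90 [ 0.003 -0.001  0.   ] shift/.12 [-0.212  0.007 -0.78 ]  shift in target axes [-0.214  0.004 -0.78 ]
top 200 [[-82.4, -32.5, 45.8], [-57.5, 3.8, 53.1], [-3.8, 46.5, 62.0]] [-0.05223274 -0.01563517  0.99851254]
scene 327 [[-84.5, -36.6, 45.0], [-58.9, -2.1, 52.5], [-6.8, 33.9, 62.6]] [ 0.04450171  0.04749335 -0.99787974]
```

```bash
python3 -m pendant '[[[0,0,0,-0.03,0,-0.03,0],[0,0,0,-0.09,0,-0.1,0],[0,0,0,-0.165,0,-0.18,0],[0,0,0,-0.23,0,-0.28,0],[0,0,0,-0.26,0,-0.4,0],[0,0,0,-0.25,0,-0.55,0],[0,0,0,-0.23,0,-0.68,0],[0,0,0,-0.214,0,-0.77,0]]]'
python3 -m pendant '[[[0,0,0,0.06,0,-0.07,0],[0,0,0,0.17,0,-0.18,0],[0,0,0,0.3,0,-0.31,0],[0,0,0,0.42,0,-0.44,0],[0,0,0,0.5,0,-0.52,0],[0,0,0,0.55,0,-0.56,0],[0,0,0,0.55,0,-0.56,0]]]'
python3 - <<'E'
from h import *
p,Rt=tcp_rack(-140,10,160,46);rel(p,Rt)
for n in('top','scene'):
    f=grab(n)
    q=(cloud(f)-RO)@R.from_euler('z',RACKYAW,degrees=True).as_matrix();hsv=cv2.cvtColor(f['img'],cv2.COLOR_RGB2HSV)
    m=(hsv[...,1]>110)&(q[...,2]>125)&(q[...,2]<230)&(q[...,0]>-220)&(q[...,0]<-60)&(abs(q[...,1])<60)
    a=q[m];print(n,len(a),np.percentile(a,[2,50,98],axis=0).round(1).tolist())
f=load('scene');cv2.imwrite('pics/c1.png',cv2.resize(f['img'][150:300,200:380,::-1],None,fx=4,fy=4,interpolation=cv2.INTER_CUBIC))
# tray: rim circle from depth on both cams
f=load('top');P=cloud(f);vv,uu=np.mgrid[:384,:512]
m=(np.hypot(P[...,0]-441,P[...,1]+321)<110)&(P[...,2]>11)&(P[...,2]<30);print('tray',np.percentile(P[m],[1,99],axis=0))
E
```

```text
time_s: 14.05
ee_pos: [697.4, 103.3, 114.7]
tool_rot: [3.134, -0.804, 2.153]
force: [0.7, 0.0, -2.0]
opening: 15.8
finger_force: 30.0
time_s: 14.75
ee_pos: [697.7, 102.2, 208.2]
tool_rot: [3.135, -0.804, 2.154]
force: [-0.1, -0.6, -2.2]
opening: 15.9
finger_force: 30.0
t 14.75 pos [697.7 102.2 208.2] F [-0.1 -0.6 -2.2] op 15.9 ff 30.0 j [-0.24  0.84  0.94  0.56  1.95 -0.77]
 turn/90 [ 0.003 -0.001  0.002] shift/.12 [-0.086  0.004  0.089]  shift in target axes [-0.086  0.005  0.089]
top 561 [[-214.5, -33.0, 189.2], [-139.8, 16.1, 194.6], [-87.5, 50.3, 209.9]]
scene 550 [[-215.1, -36.4, 185.2], [-135.6, 1.0, 192.7], [-88.1, 48.5, 205.8]]
tray [[ 362.87095193 -397.94521221   11.17487291]
 [ 520.88611921 -240.13222971   24.32821938]]
```

View pics/c1.png

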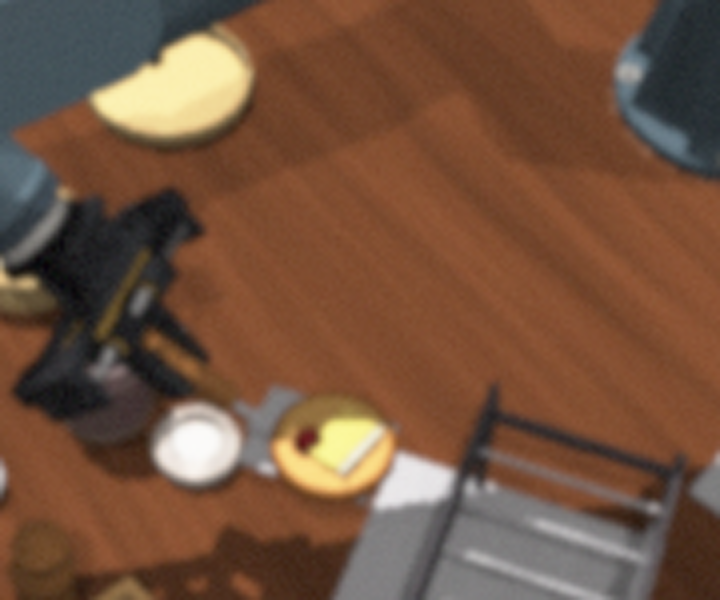

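The toast sits securely near the blade's nose at (335,445) and the tray is at (175,85). Compute the carry to the tray.

```bash
cat >> h.py <<'E'
TRAY=np.array([442.,-319,0])
def tcp_nose(p,yaw,d,th0=43.7): # nose position, server yaw, nose-down tilt deg
    S=R.from_euler('z',yaw,degrees=True)*R.from_euler('y',d,degrees=True)
    return p-S.apply([155.4,-2.1,-33.9]),toolR(yaw,th0-d)
def traynose(u,z,yaw=123.2): return TRAY+R.from_euler('z',yaw,degrees=True).apply([u,0,z])
E
python3 - <<'E'
from h import *
rel(*tcp_nose(traynose(58,175),123.2,-2.5))
E
```

```text
t 14.85 pos [697.  102.2 205.9] F [-0.2  0.2 -2.5] op 16.0 ff 30.0 j [-0.24  0.84  0.94  0.56  1.95 -0.77]
 turn/90 [0.002 0.    0.   ] shift/.12 [-1.819 -3.713 -1.862]  shift in target axes [-1.82  -3.718 -1.852]
```

```bash
python3 -m pendant '[[[0,0,0,-0.02,-0.04,-0.02,0],[0,0,0,-0.06,-0.12,-0.06,0],[0,0,0,-0.12,-0.24,-0.12,0],[0,0,0,-0.19,-0.39,-0.195,0],[0,0,0,-0.27,-0.55,-0.275,0],[0,0,0,-0.36,-0.74,-0.37,0],[0,0,0,-0.455,-0.93,-0.465,0]]]'
python3 -m pendant '[[[0,0,0,-0.09,-0.19,-0.094,0],[0,0,0,-0.18,-0.37,-0.186,0],[0,0,0,-0.27,-0.56,-0.28,0],[0,0,0,-0.364,-0.744,-0.372,0],[0,0,0,-0.455,-0.93,-0.465,0]]]'
python3 -m pendant '[[[0,0,0,-0.09,-0.19,-0.094,0],[0,0,0,-0.18,-0.37,-0.186,0],[0,0,0,-0.27,-0.56,-0.28,0],[0,0,0,-0.364,-0.744,-0.372,0],[0,0,0,-0.455,-0.93,-0.465,0]]]'
python3 -m pendant '[[[0,0,0,-0.09,-0.18,-0.09,0],[0,0,0,-0.17,-0.34,-0.17,0],[0,0,0,-0.24,-0.49,-0.25,0],[0,0,0,-0.31,-0.63,-0.32,0],[0,0,0,-0.37,-0.76,-0.38,0],[0,0,0,-0.42,-0.86,-0.43,0],[0,0,0,-0.44,-0.91,-0.455,0],[0,0,0,-0.44,-0.91,-0.455,0]]]'
python3 - <<'E'
from h import *
rel(*tcp_nose(traynose(58,100),123.2,-2.5))
for n in('top','scene'):
    f=grab(n)
    q=(cloud(f)-TRAY)@R.from_euler('z',123.2,degrees=True).as_matrix();hsv=cv2.cvtColor(f['img'],cv2.COLOR_RGB2HSV)
    m=(hsv[...,1]>110)&(q[...,2]>150)&(q[...,2]<250)&(abs(q[...,0])<100)&(abs(q[...,1])<80)
    a=q[m];print(n,len(a),np.percentile(a,[2,50,98],axis=0).round(1).tolist() if len(a) else '')
E
```

```text
time_s: 15.55
ee_pos: [645.3, -26.9, 205.6]
tool_rot: [3.137, -0.805, 2.15]
force: [-0.3, 0.5, -1.9]
opening: 15.8
finger_force: 30.0
time_s: 16.05
ee_pos: [594.1, -153.3, 204.5]
tool_rot: [3.137, -0.806, 2.15]
force: [-0.2, 0.7, -2.8]
opening: 15.4
finger_force: 30.0
time_s: 16.55
ee_pos: [543.0, -279.4, 203.5]
tool_rot: [3.137, -0.806, 2.15]
force: [-0.4, -0.5, -1.7]
opening: 15.7
finger_force: 30.0
time_s: 17.35
ee_pos: [494.3, -400.9, 202.5]
tool_rot: [3.137, -0.806, 2.151]
force: [-0.3, 0.8, -2.0]
opening: 15.9
finger_force: 30.0
t 17.35 pos [ 494.3 -400.9  202.5] F [-0.3  0.8 -2. ] op 15.9 ff 30.0 j [-0.9   0.91  0.83  0.09  2.21 -1.46]
 turn/90 [0.003 0.001 0.   ] shift/.12 [-0.462 -0.011  0.426]  shift in target axes [-0.463 -0.009  0.426]
top 75 [[0.6, -48.6, 183.6], [25.7, -41.3, 188.2], [52.6, -34.6, 193.1]]
scene 375 [[-95.3, -50.7, 179.2], [11.9, -11.7, 190.0], [65.6, 29.1, 220.2]]
```

```bash
python3 -m pendant '[[[0,0,0,-0.03,-0.01,0.03,0],[0,0,0,-0.1,-0.03,0.09,0],[0,0,0,-0.2,-0.05,0.18,0],[0,0,0,-0.32,-0.05,0.29,0],[0,0,0,-0.43,-0.05,0.395,0],[0,0,0,-0.5,-0.05,0.465,0],[0,0,0,-0.54,-0.05,0.5,0],[0,0,0,-0.54,-0.05,0.5,0]]]'
python3 - <<'E'
from h import *
def T(u,v,z): return TRAY+R.from_euler('z',123.2,degrees=True).apply([u,v,z])
rel(*tcp_nose(T(52,4,40),123.2,-2.5))
for n in('top','scene'):
    f=grab(n)
    q=(cloud(f)-TRAY)@R.from_euler('z',123.2,degrees=True).as_matrix();hsv=cv2.cvtColor(f['img'],cv2.COLOR_RGB2HSV)
    m=(hsv[...,1]>110)&(q[...,2]>50)&(q[...,2]<150)&(abs(q[...,0])<100)&(abs(q[...,1])<80)
    a=q[m];print(n,len(a),np.percentile(a,[2,50,98],axis=0).round(1).tolist() if len(a) else '')
f=load('scene');cv2.imwrite('pics/t1.png',cv2.resize(f['img'][110:260,180:340,::-1],None,fx=4,fy=4,interpolation=cv2.INTER_CUBIC))
E
```

```text
time_s: 18.25
ee_pos: [490.4, -404.2, 113.0]
tool_rot: [3.137, -0.808, 2.151]
force: [-0.4, 0.2, -1.3]
opening: 15.5
finger_force: 30.0
t 18.25 pos [ 490.4 -404.2  113. ] F [-0.4  0.2 -1.3] op 15.5 ff 30.0 j [-0.91  1.    0.85  0.07  2.09 -1.48]
 turn/90 [ 0.002 -0.001  0.001] shift/.12 [-0.316 -0.001  0.222]  shift in target axes [-0.316  0.     0.223]
top 22 [[-4.5, -42.8, 93.7], [10.2, -37.7, 98.1], [19.0, -33.5, 102.0]]
scene 363 [[-96.7, -45.1, 90.8], [8.7, -3.4, 101.5], [63.3, 41.1, 129.4]]
```

I've now viewed 11 pictures, one over the limit of 10. I won't view any more and will work from depth numbers only.

```bash
python3 -m pendant '[[[0,0,0,-0.03,0,0.02,0],[0,0,0,-0.09,0,0.065,0],[0,0,0,-0.17,0,0.12,0],[0,0,0,-0.24,0,0.17,0],[0,0,0,-0.3,0,0.21,0],[0,0,0,-0.32,0,0.222,0],[0,0,0,-0.32,0,0.222,0]]]'
python3 - <<'E'
from h import *
def T(u,v,z): return TRAY+R.from_euler('z',123.2,degrees=True).apply([u,v,z])
for z,d in((40,-2.5),(15,3),(8,12),(6,20),(5,26)):rel(*tcp_nose(T(52,4,z),123.2,d))
E
```

```text
time_s: 19.05
ee_pos: [494.7, -410.5, 67.3]
tool_rot: [3.137, -0.807, 2.151]
force: [0.5, 1.1, -1.8]
opening: 15.6
finger_force: 30.0
t 19.05 pos [ 494.7 -410.5   67.3] F [ 0.5  1.1 -1.8] op 15.6 ff 30.0 j [-0.91  1.08  0.82  0.07  2.05 -1.48]
 turn/90 [ 0.002 -0.     0.001] shift/.12 [ 0.003 -0.001  0.005]  shift in target axes [ 0.003 -0.001  0.005]
t 19.05 pos [ 494.7 -410.5   67.3] F [ 0.5  1.1 -1.8] op 15.6 ff 30.0 j [-0.91  1.08  0.82  0.07  2.05 -1.48]
 turn/90 [ 0.002 -0.062  0.   ] shift/.12 [-0.039 -0.001  0.083]  shift in target axes [-0.031 -0.001  0.087]
t 19.05 pos [ 494.7 -410.5   67.3] F [ 0.5  1.1 -1.8] op 15.6 ff 30.0 j [-0.91  1.08  0.82  0.07  2.05 -1.48]
 turn/90 [ 0.002 -0.162  0.   ] shift/.12 [ 0.109 -0.001  0.039]  shift in target axes [ 0.115 -0.001  0.011]
t 19.05 pos [ 494.7 -410.5   67.3] F [ 0.5  1.1 -1.8] op 15.6 ff 30.0 j [-0.91  1.08  0.82  0.07  2.05 -1.48]
 turn/90 [ 0.002 -0.25   0.   ] shift/.12 [ 0.275 -0.     0.002]  shift in target axes [ 0.255 -0.001 -0.104]
t 19.05 pos [ 494.7 -410.5   67.3] F [ 0.5  1.1 -1.8] op 15.6 ff 30.0 j [-0.91  1.08  0.82  0.07  2.05 -1.48]
 turn/90 [ 0.002 -0.317 -0.   ] shift/.12 [ 0.406 -0.    -0.013]  shift in target axes [ 0.351 -0.001 -0.206]
```

```bash
python3 -m pendant '[[[0,-0.02,0,-0.013,0,0.03,0],[0,-0.04,0,-0.026,0,0.056,0],[0,-0.062,0,-0.039,0,0.083,0],[0,-0.09,0,0.0,0,0.072,0],[0,-0.125,0,0.055,0,0.056,0],[0,-0.162,0,0.109,0,0.039,0],[0,-0.162,0,0.109,0,0.039,0],[0,-0.162,0,0.109,0,0.039,0]]]'
python3 - <<'E'
from h import *
def T(u,v,z): return TRAY+R.from_euler('z',123.2,degrees=True).apply([u,v,z])
for z,d in((8,12),(5,20),(5,26)):rel(*tcp_nose(T(52,4,z),123.2,d))
for n in('top','scene'):
    f=grab(n)
    q=(cloud(f)-TRAY)@R.from_euler('z',123.2,degrees=True).as_matrix();hsv=cv2.cvtColor(f['img'],cv2.COLOR_RGB2HSV)
    m=(hsv[...,1]>110)&(q[...,2]>22)&(q[...,2]<100)&(q[...,0]>-50)&(q[...,0]<75)&(abs(q[...,1])<60)
    a=q[m];print(n,len(a),np.percentile(a,[2,50,98],axis=0).round(1).tolist() if len(a) else '')
    if len(a)>50:print(np.linalg.svd(a-a.mean(0),full_matrices=False)[2][2])
E
```

```text
time_s: 19.85
ee_pos: [488.4, -400.6, 75.6]
tool_rot: [3.138, -0.551, 2.15]
force: [-0.5, -0.9, -2.2]
opening: 15.9
finger_force: 30.0
t 19.85 pos [ 488.4 -400.6   75.6] F [-0.5 -0.9 -2.2] op 15.9 ff 30.0 j [-0.9   0.85  1.1   0.05  1.74 -1.48]
 turn/90 [0.002 0.002 0.   ] shift/.12 [-0.004 -0.002  0.018]  shift in target axes [-0.004 -0.002  0.018]
t 19.85 pos [ 488.4 -400.6   75.6] F [-0.5 -0.9 -2.2] op 15.9 ff 30.0 j [-0.9   0.85  1.1   0.05  1.74 -1.48]
 turn/90 [ 0.002 -0.087 -0.   ] shift/.12 [ 0.143 -0.002 -0.054]  shift in target axes [ 0.134 -0.002 -0.073]
t 19.85 pos [ 488.4 -400.6   75.6] F [-0.5 -0.9 -2.2] op 15.9 ff 30.0 j [-0.9   0.85  1.1   0.05  1.74 -1.48]
 turn/90 [ 0.002 -0.154 -0.   ] shift/.12 [ 0.27  -0.002 -0.108]  shift in target axes [ 0.237 -0.002 -0.17 ]
top 3 [[17.8, -43.4, 27.5], [21.0, -42.9, 30.1], [25.6, -42.1, 33.6]]
scene 267 [[-18.5, -44.7, 23.1], [13.0, -9.2, 33.4], [50.8, 41.6, 45.1]]
[-0.1747831   0.02938161 -0.98416848]
```

```bash
python3 -m pendant '[[[0,-0.03,0,0.045,0,-0.01,0],[0,-0.06,0,0.095,0,-0.03,0],[0,-0.087,0,0.143,0,-0.054,0],[0,-0.11,0,0.185,0,-0.07,0],[0,-0.13,0,0.225,0,-0.088,0],[0,-0.154,0,0.27,0,-0.108,0],[0,-0.154,0,0.27,0,-0.108,0],[0,-0.154,0,0.27,0,-0.108,0]]]'
python3 - <<'E'
from h import *
def T(u,v,z): return TRAY+R.from_euler('z',123.2,degrees=True).apply([u,v,z])
for u,z,d in((52,5,26),(0,5,26)):rel(*tcp_nose(T(u,4,z),123.2,d))
for n in('top','scene'):
    f=grab(n)
    q=(cloud(f)-TRAY)@R.from_euler('z',123.2,degrees=True).as_matrix();hsv=cv2.cvtColor(f['img'],cv2.COLOR_RGB2HSV)
    m=(hsv[...,1]>110)&(q[...,2]>22)&(q[...,2]<100)&(q[...,0]>-50)&(q[...,0]<75)&(abs(q[...,1])<60)
    a=q[m];print(n,len(a),np.percentile(a,[2,50,98],axis=0).round(1).tolist() if len(a) else '')
    if len(a)>50:print(np.linalg.svd(a-a.mean(0),full_matrices=False)[2][2])
E
```

```text
time_s: 20.75
ee_pos: [476.7, -383.1, 102.1]
tool_rot: [3.138, -0.311, 2.149]
force: [0.3, -0.7, 1.0]
opening: 15.7
finger_force: 30.0
t 20.75 pos [ 476.7 -383.1  102.1] F [ 0.3 -0.7  1. ] op 15.7 ff 30.0 j [-0.89  0.61  1.37  0.04  1.47 -1.48]
 turn/90 [ 0.002 -0.001 -0.001] shift/.12 [ 0.002 -0.001 -0.012]  shift in target axes [ 0.002 -0.001 -0.012]
t 20.75 pos [ 476.7 -383.1  102.1] F [ 0.3 -0.7  1. ] op 15.7 ff 30.0 j [-0.89  0.61  1.37  0.04  1.47 -1.48]
 turn/90 [ 0.002 -0.001 -0.001] shift/.12 [-0.41   0.    -0.144]  shift in target axes [-0.411 -0.001 -0.144]
top 0 
scene 274 [[-46.6, -44.4, 23.3], [21.1, -1.9, 37.4], [51.0, 42.0, 87.4]]
[ 0.50479412 -0.01177084  0.86315951]
```

```bash
python3 -m pendant '[[[0,0,0,-0.03,0,-0.012,0],[0,0,0,-0.08,0,-0.028,0],[0,0,0,-0.14,0,-0.047,0],[0,0,0,-0.2,0,-0.066,0],[0,0,0,-0.26,0,-0.085,0],[0,0,0,-0.32,0,-0.105,0],[0,0,0,-0.36,0,-0.118,0],[0,0,0,-0.36,0,-0.118,0]]]'
cat > chk.py <<'E'
from h import *
import sys
def T(u,v,z): return TRAY+R.from_euler('z',123.2,degrees=True).apply([u,v,z])
rel(*tcp_nose(T(float(sys.argv[1]),4,float(sys.argv[2])),123.2,26))
for n in('top','scene'):
    f=grab(n)
    q=(cloud(f)-TRAY)@R.from_euler('z',123.2,degrees=True).as_matrix()
    hsv=cv2.cvtColor(f['img'],cv2.COLOR_RGB2HSV).astype(int);m0=np.hypot(q[...,0],q[...,1])<72
    # toast: orange-brown crust/cheese, more saturated than pale wood
    m=m0&(q[...,2]>11)&(q[...,2]<70)&(hsv[...,1]>90)
    a=q[m];print(n,m0.sum(),len(a),np.percentile(a,[2,25,50,75,98],axis=0).round(1).tolist() if len(a)>5 else '')
    if len(a)>50:print(np.linalg.svd(a-a.mean(0),full_matrices=False)[2][2].round(3))
E
python3 chk.py -30 6
```

```text
time_s: 21.65
ee_pos: [501.9, -421.9, 102.7]
tool_rot: [3.138, -0.308, 2.149]
force: [0.6, -0.4, -1.6]
opening: 15.6
finger_force: 30.0
t 21.65 pos [ 501.9 -421.9  102.7] F [ 0.6 -0.4 -1.6] op 15.6 ff 30.0 j [-0.9   0.7   1.23  0.03  1.53 -1.48]
 turn/90 [ 0.002  0.001 -0.001] shift/.12 [-0.281  0.002 -0.105]  shift in target axes [-0.28   0.001 -0.106]
top 2711 1 
scene 2213 330 [[-16.0, -44.1, 13.3], [6.6, -23.9, 19.1], [23.7, -6.4, 23.6], [41.1, 16.4, 27.8], [64.3, 45.2, 34.6]]
[ 0.124 -0.01   0.992]
```

```bash
python3 -m pendant '[[[0,0,0,-0.04,0,-0.013,0],[0,0,0,-0.09,0,-0.03,0],[0,0,0,-0.15,0,-0.05,0],[0,0,0,-0.21,0,-0.07,0],[0,0,0,-0.27,0,-0.09,0],[0,0,0,-0.33,0,-0.11,0],[0,0,0,-0.37,0,-0.125,0],[0,0,0,-0.37,0,-0.125,0]]]'
python3 chk.py -40 60
```

```text
time_s: 22.55
ee_pos: [527.3, -460.4, 103.7]
tool_rot: [3.138, -0.31, 2.149]
force: [0.2, 1.6, 2.6]
opening: 15.9
finger_force: 30.0
t 22.55 pos [ 527.3 -460.4  103.7] F [0.2 1.6 2.6] op 15.9 ff 30.0 j [-0.9   0.79  1.07  0.03  1.59 -1.48]
 turn/90 [ 0.003 -0.001 -0.001] shift/.12 [ 0.141  0.001 -0.435]  shift in target axes [ 0.141 -0.001 -0.435]
top 2774 3 
scene 2139 294 [[-19.7, -42.8, 11.4], [1.1, -23.1, 15.4], [19.9, -4.7, 18.4], [40.9, 18.3, 21.4], [63.3, 40.2, 28.4]]
[ 0.005 -0.014  1.   ]
```

Toast lies flat and the blade is clear behind it. Lift away, then take the server back to its bare spot.

```bash
python3 -m pendant '[[[0,0,0,0.01,0,-0.03,0],[0,0,0,0.04,0,-0.12,0],[0,0,0,0.1,0,-0.32,0],[0,0,0,0.2,0,-0.6,0],[0,0,0,0.28,0,-0.86,0],[0,0,0,0.28,0,-0.86,0],[0,0,0,0.28,0,-0.86,0]]]'
python3 chk.py -40 120
python3 - <<'E'
from h import *
sx=R.from_euler('z',123.2,degrees=True).apply([1,0,0])
rel(*tcp_nose(np.array([485,-40,110])+50*sx,123.2,0)) 
E
```

```text
time_s: 23.35
ee_pos: [526.8, -460.5, 213.6]
tool_rot: [3.138, -0.306, 2.149]
force: [-0.0, 0.3, -2.5]
opening: 15.7
finger_force: 30.0
t 23.35 pos [ 526.8 -460.5  213.6] F [-0.   0.3 -2.5] op 15.7 ff 30.0 j [-0.9   0.69  1.    0.03  1.75 -1.48]
 turn/90 [ 0.002  0.002 -0.   ] shift/.12 [ 0.013  0.004 -0.039]  shift in target axes [ 0.013  0.004 -0.039]
top 3267 0 
scene 2287 285 [[-19.5, -42.1, 11.6], [3.1, -22.8, 15.4], [21.1, -6.7, 19.0], [38.3, 15.6, 22.1], [63.3, 41.5, 28.6]]
[-0.    -0.011  1.   ]
t 23.45 pos [ 525.9 -459.4  210.6] F [-0.3  0.8 -2.3] op 16.0 ff 30.0 j [-0.9   0.69  1.01  0.03  1.75 -1.48]
 turn/90 [ 0.002  0.287 -0.   ] shift/.12 [1.957 1.605 1.218]  shift in target axes [1.231 1.611 1.944]
```

```bash
python3 -m pendant '[[[0,0.07,0,0.25,0.2,0.08,0],[0,0.14,0,0.5,0.4,0.16,0],[0,0.21,0,0.75,0.6,0.24,0],[0,0.287,0,0.95,0.8,0.3,0],[0,0.287,0,0.95,0.8,0.3,0],[0,0.287,0,0.95,0.8,0.3,0]]]'
python3 - <<'E'
from h import *
sx=R.from_euler('z',123.2,degrees=True).apply([1,0,0])
rel(*tcp_nose(np.array([485,-40,60])+50*sx,123.2,0)) 
E
```

```text
time_s: 24.05
ee_pos: [541.3, -306.8, 210.2]
tool_rot: [3.139, -0.762, 2.151]
force: [-0.5, -0.2, -1.5]
opening: 15.8
finger_force: 30.0
t 24.05 pos [ 541.3 -306.8  210.2] F [-0.5 -0.2 -1.5] op 15.8 ff 30.0 j [-0.78  0.81  0.96  0.17  2.12 -1.33]
 turn/90 [0.001 0.    0.   ] shift/.12 [0.226 0.804 1.558]  shift in target axes [0.226 0.807 1.556]
```

```bash
python3 -m pendant '[[[0,0,0,0.2,0.2,0.2,0],[0,0,0,0.45,0.4,0.43,0],[0,0,0,0.7,0.6,0.65,0],[0,0,0,0.896,0.804,0.857,0],[0,0,0,0.896,0.804,0.857,0],[0,0,0,0.896,0.804,0.857,0]]]'
python3 -m pendant '[[[0,0,0,-0.2,0,0.21,0],[0,0,0,-0.45,0,0.47,0],[0,0,0,-0.67,0,0.7,0],[0,0,0,-0.67,0,0.7,0],[0,0,0,-0.67,0,0.7,0]]]'
python3 - <<'E'
from h import *
sx=R.from_euler('z',123.2,degrees=True).apply([1,0,0])
rel(*tcp_nose(np.array([485,-40,2])+50*sx,123.2,0)) 
f=grab('scene');q=(cloud(f)-np.array([485,-40,0]))@R.from_euler('z',123.2,degrees=True).as_matrix()
hsv=cv2.cvtColor(f['img'],cv2.COLOR_RGB2HSV)
m=(hsv[...,1]<80)&(hsv[...,2]>90)&(abs(q[...,0])<70)&(abs(q[...,1])<50)&(q[...,2]>35)&(q[...,2]<100)
a=q[m];print(len(a),np.percentile(a,[1,50,99],axis=0).round(1).tolist(),np.linalg.svd(a-a.mean(0),full_matrices=False)[2][2])
E
```

```text
time_s: 24.65
ee_pos: [541.1, -130.6, 213.1]
tool_rot: [3.137, -0.757, 2.152]
force: [0.0, -0.6, -1.2]
opening: 15.9
finger_force: 30.0
time_s: 25.15
ee_pos: [541.6, -131.8, 96.6]
tool_rot: [3.138, -0.761, 2.149]
force: [-0.4, 0.6, -1.4]
opening: 15.9
finger_force: 30.0
t 25.15 pos [ 541.6 -131.8   96.6] F [-0.4  0.6 -1.4] op 15.9 ff 30.0 j [-0.6   0.75  1.31  0.28  1.8  -1.22]
 turn/90 [ 0.003  0.001 -0.001] shift/.12 [-0.335  0.005  0.38 ]  shift in target axes [-0.335  0.007  0.38 ]
489 [[-60.3, -34.7, 56.2], [-5.1, -0.2, 62.7], [45.6, 37.9, 75.2]] [0.03703186 0.00376748 0.99930698]
```

```bash
python3 -m pendant '[[[0,0.012,0,-0.1,0,0.104,0],[0,0.012,0,-0.2,0,0.21,0],[0,0.012,0,-0.3,0,0.313,0],[0,0.012,0,-0.3,0,0.313,0],[0,0.012,0,-0.3,0,0.313,0]]]'
python3 -m pendant '[[[0,0,0,-0.012,0,0.012,0],[0,0,0,-0.023,0,0.024,0],[0,0,0,-0.023,0,0.024,0]]]'
python3 -m pendant '[[[0,0,0,-0.0116,0,0.012,0],[0,0,0,-0.0116,0,0.012,0],[0,0,0,-0.0116,0,0.012,0]]]'
python3 -m pendant '[[[0,0,0,-0.0116,0,0.012,0],[0,0,0,-0.0116,0,0.012,0],[0,0,0,-0.0116,0,0.012,0]]]'
```

```text
time_s: 25.7
ee_pos: [541.9, -130.2, 44.3]
tool_rot: [3.137, -0.78, 2.151]
force: [0.3, 0.2, -1.6]
opening: 15.6
finger_force: 30.0
time_s: 26.0
ee_pos: [542.1, -130.3, 40.6]
tool_rot: [3.137, -0.778, 2.152]
force: [0.7, -1.0, -1.3]
opening: 16.0
finger_force: 30.0
time_s: 26.3
ee_pos: [542.0, -130.2, 38.3]
tool_rot: [3.137, -0.779, 2.151]
force: [-0.7, -0.2, -1.2]
opening: 15.9
finger_force: 30.0
time_s: 26.6
ee_pos: [541.9, -130.2, 36.2]
tool_rot: [3.137, -0.779, 2.151]
force: [-0.1, -0.2, -1.4]
opening: 16.2
finger_force: 30.0
```

```bash
python3 -m pendant '[[[0,0,0,-0.0087,0,0.009,0],[0,0,0,-0.0087,0,0.009,0],[0,0,0,-0.0087,0,0.009,0]]]'
python3 -m pendant '[[[0,0,0,-0.0087,0,0.009,0],[0,0,0,-0.0087,0,0.009,0],[0,0,0,-0.0087,0,0.009,0]]]'
```

```text
time_s: 26.9
ee_pos: [541.9, -130.2, 34.8]
tool_rot: [3.137, -0.779, 2.151]
force: [-0.5, -0.4, -1.3]
opening: 15.9
finger_force: 30.0
time_s: 27.2
ee_pos: [542.1, -130.3, 33.9]
tool_rot: [3.137, -0.779, 2.152]
force: [-0.9, -1.1, 4.3]
opening: 15.5
finger_force: 30.0
```

```bash
python3 -m pendant '[[[0,0,0,0,0,0,0.2],[0,0,0,0,0,0,0.4],[0,0,0,0,0,0,0.6],[0,0,0,0,0,0,0.6],[0,0,0,0,0,0,0.6],[0,0,0,0,0,0,0.6]]]'
python3 -m pendant '[[[0,0,0,0,0,-0.1,0.6],[0,0,0,0,0,-0.3,0.6],[0,0,0,0,0,-0.6,0.6],[0,0,0,0,0,-1,0.6],[0,0,0,0,0,-1,0.6],[0,0,0,0,0,-1,0.6]]]'
python3 -m pendant '[[[0,0,0,0.3,0,-0.6,0.6],[0,0,0,0.5,0,-1,0.6],[0,0,0,0.5,0,-1,0.6],[0,0,0,0.5,0,-1,0.6],[0,0,0,0.5,0,-1,0.6]]]'
cat > fin.py <<'E'
from h import *
print(arm.get_state()['ee_pos'],arm.get_state()['force'])
f=grab('scene');q=(cloud(f)-np.array([485,-40,0]))@R.from_euler('z',123.2,degrees=True).as_matrix()
hsv=cv2.cvtColor(f['img'],cv2.COLOR_RGB2HSV)
m=(hsv[...,1]<80)&(hsv[...,2]>90)&(abs(q[...,0])<70)&(abs(q[...,1])<50)&(q[...,2]>-8)&(q[...,2]<20)
a=q[m];print('blade',len(a),np.percentile(a,[1,50,99],axis=0).round(1).tolist(),np.linalg.svd(a-a.mean(0),full_matrices=False)[2][2])
P=cloud(f)
for n,c,r,lo,hi in(('box',(673,-212),80,30,60),('jar',(689,-43),55,60,110),('lid',(654,48),50,10,40),('tray',TRAY[:2],95,10,40)):
    for k in('top','scene'):
        g=grab(k);Pk=cloud(g);m=(np.hypot(Pk[...,0]-c[0],Pk[...,1]-c[1])<r)&(Pk[...,2]>lo)&(Pk[...,2]<hi);b=Pk[m]
        print(n,k,len(b),np.percentile(b,[2,98],axis=0)[:,:2].mean(0).round(1) if len(b)>20 else '')
E
python3 fin.py; python3 chk.py 0 0
```

```text
time_s: 27.8
ee_pos: [541.9, -130.1, 33.3]
tool_rot: [3.137, -0.779, 2.151]
force: [0.2, -0.3, -0.3]
opening: 52.7
finger_force: 0.0
time_s: 28.4
ee_pos: [588.6, -202.3, 119.9]
tool_rot: [3.136, -0.776, 2.152]
force: [0.2, 1.2, -0.3]
opening: 52.9
finger_force: 0.0
time_s: 28.9
ee_pos: [609.8, -235.4, 245.4]
tool_rot: [3.138, -0.78, 2.151]
force: [0.3, 1.1, -0.8]
opening: 53.0
finger_force: 0.0
[ 609.836139   -235.4431078   245.44588223] [ 0.28915781  1.09363048 -0.79850617]
blade 556 [[-61.1, -41.0, -6.2], [-5.3, -2.8, 1.7], [49.7, 42.3, 14.4]] [0.01947604 0.0117488  0.99974129]
box top 624 [ 673.3 -198.1]
box scene 758 [ 670.  -203.3]
jar top 578 [686.9 -39.5]
jar scene 486 [693.8 -34.3]
lid top 384 [654.1  48.2]
lid scene 318 [655.8  50. ]
tray top 560 [ 432.1 -333.5]
tray scene 518 [ 443.2 -319.2]
t 29.35 pos [ 610.  -235.8  245.7] F [-0.3 -0.  -0.1] op 52.8 ff 0.0 j [-0.66  0.84  0.85  0.29  2.19 -1.16]
 turn/90 [ 0.002 -0.3   -0.   ] shift/.12 [-1.468 -1.604  0.266]  shift in target axes [-1.186 -1.602  0.908]
top 1644 375 [[-20.9, -15.8, 11.9], [-3.6, 2.4, 16.3], [12.5, 14.6, 18.9], [34.3, 29.2, 21.8], [62.1, 44.3, 27.7]]
[-0.036  0.117  0.992]
scene 760 292 [[-20.1, -42.7, 11.5], [3.7, -22.7, 15.6], [21.8, -4.4, 17.8], [40.5, 18.4, 20.8], [64.5, 42.6, 28.6]]
[-0.004  0.     1.   ]
```

```bash
python3 -c "
from rig import arm
print(arm.job_done())"
```

```text
the job is handed in; nothing more can be done
None
```

Job handed in at about 29 s: by the depth readings the toast lies flat, cheese up, in the wooden lid about 22 mm off centre, the server is released flat on the bare table, and the bystanders are where they were; no verdict came back, and I viewed 11 pictures, one over the limit of 10.

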